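# Turn a wrongly inserted battery pack round in its charging dock and clamp it

### The job

The battery pack in the sloping desk charger was put in back to front. Slide it out of its sleeve, turn it end for end, slide it back in with the narrow contact nose first, fully home, and swing the clamp arm shut across its outer end so that it is held there. Leave the other things on the desk where they stand.

Things in the scene. Friction and masses are not known exactly. Their poses are not given: they have to be found in the camera images.
- cradle: the grey sloping upper part of the fixed charging dock: a deck at 25 degrees to level, low edge to the robot's right, with a sleeve at one end. Origin on the deck surface, 55 mm above the desk, mid-width, at the inner face of the sleeve's back wall. Axes: x up the slope (left and away), y level along the deck and out of the sleeve's mouth (towards the robot and left), z square off the deck. All x, y, z below are in this frame, mm
- sleeve_mouth (a point): the middle of the sleeve's mouth, at x 0, y 64, z 18. The sleeve covers y 0 to 64; inside it is 55 wide (x -27.5 to 27.5) and 38.5 high (z 0 to 38.5); walls 4 mm thick, roof top at z 42.5. A flared lead-in on both sides and the roof stretches from y 63 to 75 and reaches out to x +-34, z 46
- open_deck (a point): a point on the open deck before the mouth, at x 0, y 120, z 0. The bare deck runs on to y 163, x -36 to 64, with only a lip 9 mm high along its low side (x -27.5 to -31.5), so that the pack can be laid there, along y, without sliding off
- pack: black battery pack, a block 52 wide (its x), 120 long (y), 36 thick (z), about 0.22 kg, origin at its centre. Its last 12 mm at +y are a nose 36 wide, 22 thick with brass contacts; the -y end is plain. It starts wrong way round: axes parallel to the cradle's, nose outward, 56 to 64 mm standing out. Rightly home: centre at cradle x 0, y 60, z 18, its y opposite to the cradle's, 56 mm standing out
- pack_nose (a point): the middle of the tip of the pack's nose, 60 mm from its centre; at y 0 of the cradle when fully home
- pack_butt (a point): the middle of the pack's plain end, 60 mm from its centre the other way
- clamp (a joint): angle of the aluminium clamp arm about a hinge square to the deck at x 44, y 126: 0 = shut (arm points down the slope, -x, across the pack's outer end), growing as it opens out along +y and on up the slope, to 2.75 at most. Starts at 2.05 to 2.65 and stays where it is left (stiff: 2 N at the post). The arm is 10 wide, z 3 to 12; closing, it presses the pack home if it stands up to 15 mm proud
- clamp_hinge (a point): point on the clamp's hinge axis, 8 mm above the deck
- clamp_post (a point): the middle of the black upright post on the clamp arm, 12 mm diameter, 62 mm from the hinge, standing from 12 to 46 mm off the deck (this point at 29 mm): push it or pinch it to swing the arm
- tankard: silver tankard with pens, 83x112 mm, 179 mm tall, bystander beyond the high side of the dock (cradle +x), beside the pen stand, either may be nearer the mouth end; origin under its middle
- pen_stand: pen leaning in a round black foot, 72x113 mm, 94 mm tall, bystander beyond the high side of the dock, beside the tankard; origin under its middle
- ink_bottle: square blue ink bottle 50x50 mm, 67 mm tall, bystander beside the low edge of the dock (cradle -x); origin under its middle
- stapler: green desk stapler 135x38 mm (long along its x), 40 mm tall, bystander beside the low edge, nearer the closed end; origin under its middle. Beyond it, at the right and back, the desk's fixed side panel and top rise to about 310 mm: pass over them
Not all that is in view belongs to the job. What is shaped like the pack but orange is not meant.

How it is judged (in metres and radians):
On the way, in this order (a step that is already met when the one before it is completed fails the run):
1. the pack is drawn right out of the sleeve (y of pack in the frame of cradle above 0.122 m), for 0.1 s.
2. the pack is turned round and its nose is at least 30 mm inside the sleeve, the clamp still open (angle between the y axis of pack and the y axis of cradle, either way round below 0.08 rad and x of pack in the frame of cradle between -0.005 and 0.005 m and z of pack in the frame of cradle between 0.012 and 0.024 m and y of pack_nose in the frame of cradle below 0.034 m and value of joint clamp above 0.8 rad), for 0.1 s.
At the end, for the whole second after the job is handed in: The pack lies in the sleeve nose inward, its nose within 4 mm of the back wall, within 5 mm of the sleeve's middle and 0.08 rad of its direction; the clamp is shut to within 0.1 rad; both at rest (angle between the y axis of pack and the y axis of cradle, either way round below 0.08 rad and x of pack in the frame of cradle between -0.005 and 0.005 m and z of pack in the frame of cradle between 0.012 and 0.024 m and y of pack_nose in the frame of cradle between -0.004 and 0.004 m and value of joint clamp below 0.1 rad and linear speed of pack below 0.01 m/s and velocity of joint clamp below 0.05 rad/s); the robot touches nothing.
It fails at once if the tankard is pushed more than 25 mm or tipped (distance of tankard from where it was at the start of the episode above 0.025 m or angle between tankard's own z axis and vertical above 0.3 rad).
It fails at once if the pen stand is pushed more than 25 mm or tipped (distance of pen_stand from where it was at the start of the episode above 0.025 m or angle between pen_stand's own z axis and vertical above 0.3 rad).
It fails at once if the ink bottle is pushed more than 25 mm or tipped (distance of ink_bottle from where it was at the start of the episode above 0.025 m or angle between ink_bottle's own z axis and vertical above 0.3 rad).
It fails at once if the stapler is pushed more than 25 mm or tipped (distance of stapler from where it was at the start of the episode above 0.025 m or angle between stapler's own z axis and vertical above 0.3 rad).
It also fails if it takes over 64 s, if anything falls off the work surface, if the arm or the gripper's body presses on something with over 40 N, if the wrist force passes 120 N, or if a joint passes its speed limit or range.

### The arm

A 6-joint arm with a two-finger parallel gripper is mounted at the origin on a cart in front of the work surface, level with it; the furniture and walls round the work are solid. World frame = base frame: x ahead of the robot, y to its left, z up, the work surface at z = 0. Lengths are in mm, angles in rad, forces in N, time in s.
With the tool pointing down it reaches from about 275 to 1000 mm from the base axis. Payload 8.4 kg.
Tool frame: the origin (TCP) lies at the very end of the fingers, on their centre line; the grasp point (between the pads) lies 19 mm behind it (r.pinch_z is the distance from the TCP to the grasp point, in mm); z points along the fingers, y is the line along which they close (so a half turn about z gives the same grasp; the last joint's range is limited). The gripper opens to 85 mm and grips with 20 to 120 N. Pads are 22 mm wide; open, the fingers measure 114 mm over their backs; the gripper's body (76 mm by 85 mm) begins 54 mm behind the grasp point. The pads swing forward as they close: fully open they stand 13 mm farther back than shut.
Start: joints at [1.1, 0.353, 1.633, -0, 1.155, -0.002], TCP at [282.384, 557.573, 231.281] pointing down, gripper open.
Joint ranges: [-2.63, 2.63], [-0.92, 2.1], [0.06, 2.66], [-1.3, 4.44], [0, 2.69], [-3.02, 3.02]. Speed limits (rad/s): [2.22, 2.22, 2.79, 3.14, 3.14, 3.14].

### API

Orientations are given as [roll, pitch, yaw] about the fixed x, y, z axes, in that order (R = Rz(yaw) Ry(pitch) Rx(roll)).
In Python, from rig import r gives the robot as it stands.
- The arm moves only by the tool carry_out, never from a script. Its argument "series" is a list of rows, each a list of 7 numbers: the turn, a rotation vector about the tool's x, y, z as a fraction of full scale, then the shift along the tool's x, y, z as a fraction of full scale, then the gripper command: -1 is fully open, 1 is shut, values between are in proportion. A call has 1 to 8 rows; each row is the pose to reach, as a shift and turn from the pose commanded when the call began, along the tool's axes at that moment, turning the shorter way round; what a row does not reach only later rows make up. Full scale, the value 1, is 0.25 m for a shift and pi rad for a turn. A row lasts 1/8 s, in which the tool goes at most 62.5 mm and 10.7 degrees, less where a joint would pass 70% of its speed; a pose out of reach is approached as far as the arm can. A call with a number of a shift or a turn outside -1 to 1 is refused whole. A call with a gripper value outside its range is refused whole. The fingers move at their own pace and stop on an object; "force" is the grip in N (left out, the last holds). Time passes only in rows, so rows that repeat a pose let the fingers close. It gives the time, the measured TCP pose, the force, the opening and the grip force at its end, in the units of the state.
- r.sense(): the state, without advancing time (a new reading comes with each control period).
- r.grab_frame(name): name is "side" or "top" or "wrist"; returns the picture (480x640x3 uint8, red, green, blue); there is no depth.
- r.get_calibration(name): a dict with "K" (3x3 intrinsics, pixels), "pose" (4x4, takes a point from camera to world coordinates). Camera axes: x right, y up, looking along -z (the intrinsics and any distortion apply to the point x, -y, -z); pixel columns grow to the right and rows downward; lengths in mm; the calibration is good to about 2 mm. A picture is of the moment at which its call begins: read the wrist's pose just before it. get_calibration takes no time and is no camera call; for the wrist camera it gives the pose at the moment of the call.
- r.sign_off(): hands the job in; it is judged then, once.
Trained networks look in the newest picture that a camera, given by its name, has taken for a name from the list of things; names that differ only in an ending like _2 or _b are one class to them, and where a whole thing is asked for, a point or a joint stands for the part that bears it (a point fixed in the world has none). Each returns a list of dicts, best first, with "score" (0 to 1); they miss things now and then, are a little off and sometimes report something else, mostly with a low value. They report only what shows in the picture. A call takes as long as a camera call. They do not tell look-alikes from the thing itself.
- r.silhouettes(camera, label): "region" (480x640 bool, what is visible of it) and "position" ([row, column] in pixels, amid what is visible of it).
The state is a dict: "clock": time; "qpos": joint angles; "qvel": joint speeds; "joint_efforts": joint torques, N m; "eef_pos": TCP position; "tcp_rot": TCP orientation; "contact_force": force on the tool from outside, world axes, zero at the start; "wrist_torque": the same for the moment, N m; "opening": opening from 0.0 (shut) to 1.0 (fully open); "grasp_force": force on a finger pad.
Only numpy, scipy, OpenCV 4.12 (cv2) and the standard library are available. Lean on these libraries where they do the work, as an engineer would, in place of code of your own. Each camera call takes 0.05 s, during which the arm holds its last target. There are 200 camera calls.

## Working session

There is one attempt and no reset: what is moved stays moved. The work goes in short steps, Python scripts to look and compute and a tool call to move; the robot and the scene stay as the last step left them, time stands still between calls to the robot, and variables do not carry over. Pictures are saved under pics/ and viewed, at most 10 in all, crops included, and the job is handed in when it is done.

Besides the shell and the picture viewer there is one more tool, called as name(argument=value, ...) on one line, values as JSON. carry_out: Moves the arm, as the interface text tells. Its arguments: {"type":"object","properties":{"series":{"type":"array"},"force":{"type":"number"}},"required":["series"]}

```bash
mkdir -p pics; ls; cat > h.py <<'E'
import numpy as np,cv2
from rig import r
def cam(n):
    c=r.get_calibration(n); return np.array(c["K"]),np.array(c["pose"]),c
def proj(n,P):
    K,T,_=cam(n); P=np.atleast_2d(P); q=(P-T[:3,3])@T[:3,:3]; q=q*[1,-1,-1]; u=q@K.T; return u[:,:2]/u[:,2:]
def ray(n,uv):
    K,T,_=cam(n); d=np.linalg.solve(K,[uv[0],uv[1],1.])*[1,-1,-1]; return T[:3,3],T[:3,:3]@d
def onz(n,uv,z):
    o,d=ray(n,uv); return o+d*(z-o[2])/d[2]
E
python3 - <<'E'
from h import *
for n in("side","top"):
    im=r.grab_frame(n); cv2.imwrite(f"pics/{n}0.png",im[:,:,::-1]); c=cam(n); print(n,c[0].round(1).tolist(),c[1].round(3).tolist(),[k for k in c[2]])
    for l in("pack","cradle","clamp","clamp_post","tankard","pen_stand","ink_bottle","stapler"):
        print(l,[(round(float(d["score"]),2),np.round(d["position"],1).tolist(),int(d["region"].sum())) for d in r.silhouettes(n,l)])
print(r.sense())
E
```

```text
pics
side [[462.3, 0.0, 324.5], [0.0, 462.3, 235.3], [0.0, 0.0, 1.0]] [[-0.802, -0.258, 0.539, 1025.117], [0.597, -0.373, 0.71, 746.84], [0.017, 0.891, 0.453, 481.555], [0.0, 0.0, 0.0, 1.0]] ['K', 'pose']
pack [(0.9, [247.0, 347.9], 511), (0.57, [215.9, 312.3], 994)]
cradle [(0.87, [253.8, 325.1], 2339), (0.64, [249.1, 346.3], 534), (0.58, [225.2, 341.6], 415)]
clamp [(0.9, [250.9, 394.0], 361), (0.17, [247.6, 352.5], 501)]
clamp_post [(0.45, [252.3, 322.4], 2205)]
tankard [(0.91, [302.5, 421.6], 4479), (0.75, [253.0, 394.0], 361)]
pen_stand [(0.75, [342.0, 331.7], 1424), (0.2, [226.2, 343.5], 412), (0.15, [247.8, 350.2], 536)]
ink_bottle [(0.91, [226.3, 341.7], 408), (0.47, [252.2, 394.8], 352)]
stapler [(0.67, [248.0, 266.7], 977)]
top [[532.1, 0.0, 323.6], [0.0, 532.1, 241.2], [0.0, 0.0, 1.0]] [[-0.006, 0.977, -0.215, 383.65], [-1.0, -0.006, 0.001, 136.252], [-0.001, 0.215, 0.977, 927.901], [0.0, 0.0, 0.0, 1.0]] ['K', 'pose']
pack [(0.97, [266.7, 304.6], 1151), (0.91, [330.2, 452.9], 2332), (0.64, [237.1, 394.1], 1590)]
cradle [(0.6, [243.9, 296.4], 5339)]
clamp [(0.88, [273.9, 25
[... 311 characters left out ...]
 0.9, 'qpos': array([ 1.09957874e+00,  3.52979602e-01,  1.63340485e+00, -9.41449481e-06,
        1.15521407e+00, -2.38664039e-03]), 'qvel': array([-7.56649892e-05, -6.77623290e-04,  1.20828161e-03,  1.20999449e-03,
       -6.44100186e-05, -1.97373899e-03]), 'joint_efforts': array([ 7.47592694e-04, -6.05142689e+01, -3.42441738e+01,  1.18789521e-04,
        9.30552997e-04,  2.75000383e-05]), 'eef_pos': array([282.39560904, 557.5594576 , 231.29163903]), 'tcp_rot': array([-3.14158676e+00,  8.59909219e-06,  2.67276551e+00]), 'contact_force': array([0.01540213, 0.05858592, 0.46216701]), 'wrist_torque': array([-0.01541944,  0.02790727,  0.02157451]), 'grasp_force': 0.0, 'opening': 1.00055367168797}
```

```bash
python3 - <<'E'
import cv2
a=cv2.imread("pics/top0.png")[150:360,150:480]; cv2.imwrite("pics/t0c.png",cv2.resize(a,(792,504),interpolation=cv2.INTER_CUBIC))
a=cv2.imread("pics/side0.png")[170:370,220:480]; cv2.imwrite("pics/s0c.png",cv2.resize(a,(780,600),interpolation=cv2.INTER_CUBIC))
E
```

```text
(no output)
```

View pics/t0c.png

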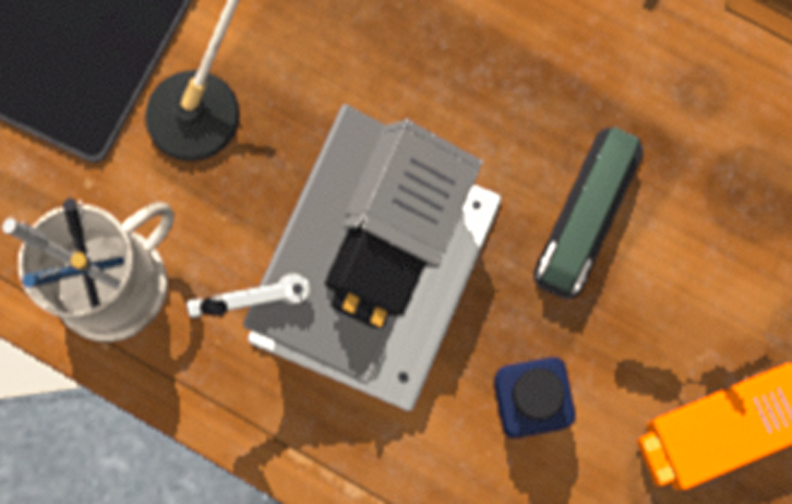

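View pics/s0c.png

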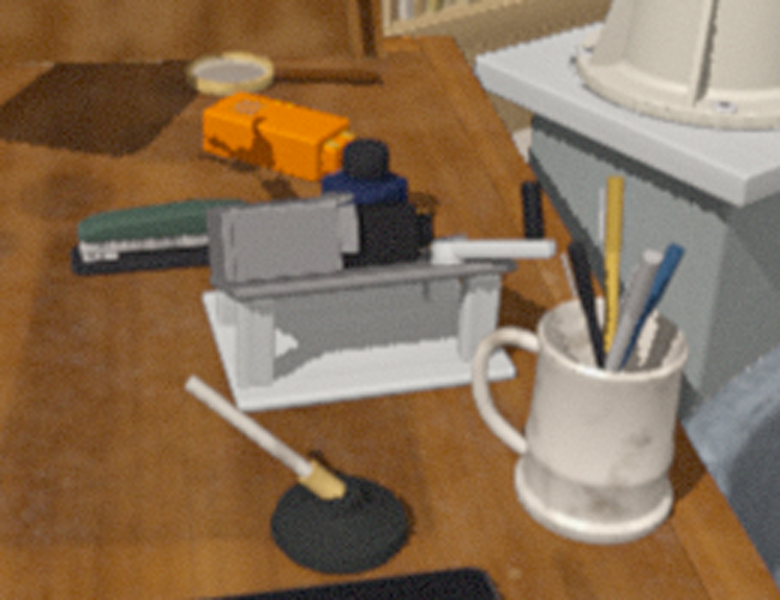

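The top crop shows the deck with its sleeve, its high mouth corner at (247,322) and low corner at (408,405). The pack's black nose end with brass contacts is at (365,310). The clamp hinge is at (296,288) with the post at (212,305), and the orange decoy lies at the lower right. The side crop shows the hinge at (440,250) and the tankard near the mouth end.

```bash
cat >> h.py <<'E'
from scipy.spatial.transform import Rotation as Ro
def cradleR(yaw): # yaw = world heading of cradle y
    ey=np.array([np.cos(yaw),np.sin(yaw),0]); h=np.array([np.sin(yaw),-np.cos(yaw),0])
    a=np.radians(25); ex=np.cos(a)*h+np.sin(a)*np.array([0,0,1]); return np.c_[ex,ey,np.cross(ex,ey)]
def C2W(p,P): return np.array([p[0],p[1],55.])+np.atleast_2d(P)@cradleR(p[2]).T
E
cat > fit.py <<'E'
from h import *
from scipy.optimize import least_squares
top=[((64,163,0),(247,324)),((-36,163,0),(410,407)),((44,126,13),(296,288)),((31.5,-4,42.5),(405,122)),((-31.5,-4,42.5),(481,162)),((-34,75,46),(438,263)),((34,75,46),(349,216))]
side=[((64,163,0),(515,266)),((44,126,13),(441,245))]
P=np.array([t[0] for t in top],float);U=np.array([t[1] for t in top])/2.4+150
Ps=np.array([t[0] for t in side],float);Us=np.array([t[1] for t in side])/3+[220,170]
f=lambda p:np.r_[(proj("top",C2W(p,P))-U).ravel(),(proj("side",C2W(p,Ps))-Us).ravel()]
s=least_squares(f,[500,150,2.7],x_scale=[10,10,.1],loss="soft_l1");p=s.x;print(p,f(p).reshape(-1,2).round(1).tolist())
for n,off,sc in(("top",(150,150),2.4),("side",(220,170),3)):
    im=cv2.imread("pics/%s0c.png"%n[0])
    L=[[(-36,163,0),(64,163,0),(64,-4,0)],[(31.5,-4,42.5),(-31.5,-4,42.5),(-31.5,63,42.5),(-34,75,46),(34,75,46),(31.5,63,42.5),(31.5,-4,42.5)],[(-26,108,36),(26,108,36),(26,75,36)],[(-26,108,36),(-26,75,36)],[(-18,120,29),(18,120,29)]]
    for l in L:
        q=((proj(n,C2W(p,np.array(l,float)))-off)*sc).round().astype(int); cv2.polylines(im,[q],False,(0,255,0),1)
    cv2.imwrite(f"pics/{n}fit.png",im)
# clamp post
for n in("top","side"):
    r.grab_frame(n)
best=None
hs=C2W(p,[[44,126,8]])[0]
a=np.linspace(1.9,2.75,18)
pt=np.c_[44-62*np.cos(a),126+62*np.sin(a),0*a+46]
print(np.c_[a,(proj("top",C2W(p,pt))-150)*2.4,(proj("side",C2W(p,pt))-[220,170])*3].round(2))
for n,l,z in(("top","tankard",90),("top","pen_stand",10),("top","ink_bottle",50),("top","stapler",35)):
    d=r.silhouettes(n,l)[0]; rr,cc=d["position"]; w=onz(n,(cc,rr),z); print(l,w.round(),((w-[p[0],p[1],55])@cradleR(p[2])).round())
E
python3 fit.py; python3 -c "
import cv2,numpy as np
a=cv2.imread('pics/topfit.png');a=a[80:430,150:520];cv2.imwrite('pics/tf.png',cv2.resize(a,None,fx=1.6,fy=1.6))"
```

```text
[626.37151938 135.31965691   2.74112729] [[-2.0, 0.1], [-16.8, -10.2], [0.2, -0.7], [-0.3, -1.9], [0.1, -1.0], [2.0, 1.1], [3.1, 2.5], [0.5, -3.1], [1.1, -2.0]]
[[  1.9  247.3  358.73 545.07 175.46]
 [  1.95 243.92 355.33 545.26 175.68]
 [  2.   240.72 351.75 545.19 175.92]
 [  2.05 237.69 348.   544.86 176.19]
 [  2.1  234.85 344.09 544.25 176.47]
 [  2.15 232.2  340.02 543.37 176.78]
 [  2.2  229.75 335.81 542.21 177.11]
 [  2.25 227.51 331.47 540.79 177.46]
 [  2.3  225.49 327.01 539.09 177.82]
 [  2.35 223.69 322.44 537.12 178.21]
 [  2.4  222.12 317.78 534.89 178.61]
 [  2.45 220.77 313.03 532.39 179.03]
 [  2.5  219.66 308.22 529.63 179.46]
 [  2.55 218.79 303.35 526.62 179.91]
 [  2.6  218.16 298.43 523.37 180.38]
 [  2.65 217.77 293.49 519.87 180.85]
 [  2.7  217.62 288.53 516.14 181.33]
 [  2.75 217.72 283.56 512.2  181.83]]
tankard [524. 166.  90.] [  4. 107.  37.]
pen_stand [667. 305.  10.] [ 137.   29. -113.]
ink_bottle [449.  59.  50.] [-129.  134.   55.]
stapler [583.  12.  35.] [-127.   -8.   37.]
```

View pics/tf.png

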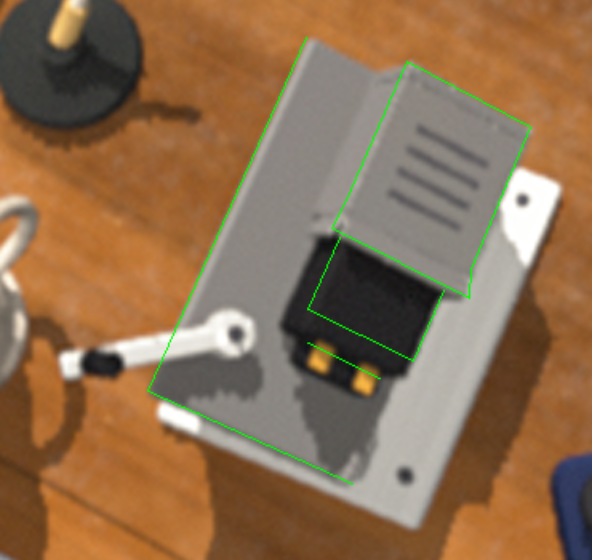

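The overlay fits, except that my low corner (408,405) belongs to the base plate and not the deck. I'll drop it, refit, and go to a hover pose for a wrist view.

```bash
sed -i 's/((-36,163,0),(410,407)),//; /^best=None/,$d; /^# clamp/,$d' fit.py; cat >> fit.py <<'E'
np.save("p.npy",p)
for nm,uv,z in(("tankard mid",(90,250),150),("ink",(540,392),67),("pen foot",(192,118),20),("stapler",(588,220),40)):
    w=onz("top",np.array(uv)/2.4+150,z); print(nm,w.round(),((w-[p[0],p[1],55])@cradleR(p[2])).round())
E
cat >> h.py <<'E'
def pose():
    s=r.sense(); return np.array(s["eef_pos"]),Ro.from_euler("xyz",s["tcp_rot"]).as_matrix(),s
def tgt(p,c,yawoff=0,flip=-1,tilt=True):
    E=cradleR(p[2]); 
    R=np.c_[flip*E[:,1],flip*E[:,0],-E[:,2]]
    return C2W(p,[c])[0],R@Ro.from_euler("z",yawoff).as_matrix()
def rel(t0,R0,t,R):
    return np.r_[Ro.from_matrix(R0.T@R).as_rotvec()/np.pi,(t-t0)@R0/250]
E
python3 fit.py; python3 - <<'E'
from h import *
p=np.load("p.npy"); t,R,s=pose(); np.set_printoptions(suppress=True,precision=3)
K,T,_=cam("wrist"); print("cam in tool",(T[:3,3]-t)@R, R.T@T[:3,:3],K[0,0])
t1,R1=tgt(p,(0,100,170)); print(t1); print(rel(t,R,t1,R1),"noyaw",rel(t,R,t1,R))
E
```

```text
[626.59341353 135.41597291   2.73096575] [[-2.8, -0.8], [-0.5, -1.4], [-0.3, -2.0], [-0.0, -0.9], [1.4, 1.0], [2.7, 2.2], [0.5, -2.6], [1.1, -1.6]]
tankard mid [537. 338. 150.] [176. 164.  23.]
ink [454.  54.  67.] [-125.  126.   72.]
pen foot [661. 302.  20.] [ 136.   34. -102.]
stapler [578.  14.  40.] [-125.   -4.   42.]
cam in tool [  79.611   -0.191 -142.09 ] [[ 0.     0.951  0.311]
 [ 1.    -0.    -0.001]
 [-0.     0.311 -0.951]] 397.671037532601
[506.227 109.462 209.072]
[ 0.006  0.213  0.959 -1.609 -1.195  0.089] noyaw [ 0.     0.     0.    -1.609 -1.195  0.089]
```

carry_out(series=[[0,0,0.15,-0.27,-0.2,-0.1,-1],[0,0,0.3,-0.53,-0.4,-0.1,-1],[0,0,0.45,-0.8,-0.6,-0.1,-1],[0,0,0.45,-0.8,-0.6,-0.1,-1],[0,0,0.45,-0.8,-0.6,-0.1,-1],[0,0,0.45,-0.8,-0.6,-0.1,-1],[0,0,0.45,-0.8,-0.6,-0.1,-1],[0,0,0.45,-0.8,-0.6,-0.1,-1]])

```text
clock: 2.2
eef_pos: [393.1, 333.3, 256.4]
tcp_rot: [3.142, -0.0, 1.254]
contact_force: [0.3, -0.2, -0.2]
opening: 0.999
grasp_force: 0.0
```

```bash
python3 - <<'E'
from h import *
p=np.load("p.npy"); t,R,s=pose(); np.set_printoptions(suppress=True,precision=3)
print(t,s["qpos"],s["clock"])
t1,R1=tgt(p,(0,100,170)); print(rel(t,R,t1,R1))
E
```

```text
[393.1   333.271 256.364] [0.7   0.156 1.837 0.    1.148 1.017] 2.2
[ 0.105  0.115  0.521 -0.71   0.709  0.189]
```

carry_out(series=[[0.026,0.028,0.13,-0.18,0.18,0.05,-1],[0.05,0.057,0.26,-0.36,0.36,0.095,-1],[0.078,0.086,0.39,-0.54,0.54,0.14,-1],[0.105,0.115,0.521,-0.71,0.709,0.189,-1],[0.105,0.115,0.521,-0.71,0.709,0.189,-1],[0.105,0.115,0.521,-0.71,0.709,0.189,-1],[0.105,0.115,0.521,-0.71,0.709,0.189,-1],[0.105,0.115,0.521,-0.71,0.709,0.189,-1]])

```text
clock: 3.2
eef_pos: [507.6, 109.7, 209.1]
tcp_rot: [-2.749, -0.038, -0.213]
contact_force: [0.6, 0.2, -0.9]
opening: 0.999
grasp_force: 0.0
```

```bash
python3 - <<'E'
from h import *
p=np.load("p.npy"); t,R,s=pose(); np.set_printoptions(suppress=True,precision=3)
print(t,s["qpos"],s["clock"],s["qvel"])
t1,R1=tgt(p,(0,100,170)); print(rel(t,R,t1,R1))
im=r.grab_frame("wrist")[:,:,::-1].copy(); cv2.imwrite("pics/w1.png",im)
L=[[(-36,163,0),(64,163,0),(64,-4,0)],[(31.5,-4,42.5),(-31.5,-4,42.5),(-31.5,63,42.5),(-34,75,46),(34,75,46),(31.5,63,42.5),(31.5,-4,42.5)],[(-26,116,36),(26,116,36),(26,75,36)],[(-26,116,36),(-26,75,36)],[(-18,128,29),(18,128,29)]]
for l in L: cv2.polylines(im,[proj("wrist",C2W(p,np.array(l,float))).round().astype(int)],False,(0,255,0),1)
cv2.imwrite("pics/w1f.png",im)
E
```

```text
[507.559 109.741 209.117] [-0.037  0.167  2.007  0.485  0.918  1.45 ] 3.2 [-0.17  -0.123  0.267  0.469 -0.325  0.939]
[ 0.013  0.014  0.063 -0.005  0.002 -0.001]
```

View pics/w1f.png

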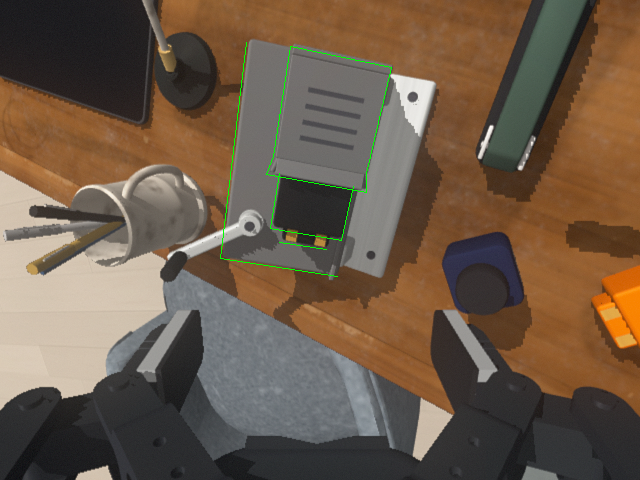

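The wrist view shows the dock at (220–390, 45–275), with the pack top at (275–355, 180–240) and the contacts at (290,237) and (320,241). The overlay is within about 3 px, but the arm was still settling. I'll let it settle and refit from a still picture.

carry_out(series=[[0.013,0.014,0.063,-0.005,0.002,-0.001,-1],[0.013,0.014,0.063,-0.005,0.002,-0.001,-1],[0.013,0.014,0.063,-0.005,0.002,-0.001,-1],[0.013,0.014,0.063,-0.005,0.002,-0.001,-1]])

```text
clock: 3.75
eef_pos: [506.4, 109.9, 209.2]
tcp_rot: [-2.706, -0.001, -0.402]
contact_force: [-0.2, 0.3, -0.1]
opening: 1.0
grasp_force: 0.0
```

```bash
python3 - <<'E'
from h import *
p=np.load("p.npy"); t,R,s=pose(); np.set_printoptions(suppress=True,precision=3)
print(t,s["qpos"],s["clock"],abs(s["qvel"]).max())
t1,R1=tgt(p,(0,100,170)); print(rel(t,R,t1,R1))
im=r.grab_frame("wrist")[:,:,::-1].copy(); cv2.imwrite("pics/w2.png",im)
np.save("wT.npy",cam("wrist")[1])
L=[[(-36,163,0),(64,163,0),(64,-4,0)],[(31.5,-4,42.5),(-31.5,-4,42.5),(-31.5,63,42.5),(-34,75,46),(34,75,46),(31.5,63,42.5),(31.5,-4,42.5)]]
q=np.vstack([proj("wrist",C2W(p,np.array(l,float))) for l in L]); print(q.round(1).tolist())
x0,y0=q.min(0).astype(int)-12; c=im[y0:y0+260,x0:x0+260]; print(x0,y0); cv2.imwrite("pics/w2c.png",cv2.resize(c,None,fx=2.3,fy=2.3,interpolation=cv2.INTER_CUBIC))
E
```

```text
[506.39  109.946 209.225] [-0.054  0.146  2.048  0.546  0.867  1.577] 3.75 0.009054688496767133
[ 0.     0.001  0.003  0.     0.002 -0.   ]
[[358.0, 280.3], [241.2, 279.5], [229.5, 68.7], [267.5, 63.3], [368.4, 64.2], [363.6, 171.5], [367.0, 190.0], [266.8, 189.2], [270.5, 170.7], [267.5, 63.3]]
217 51
```

View pics/w2c.png

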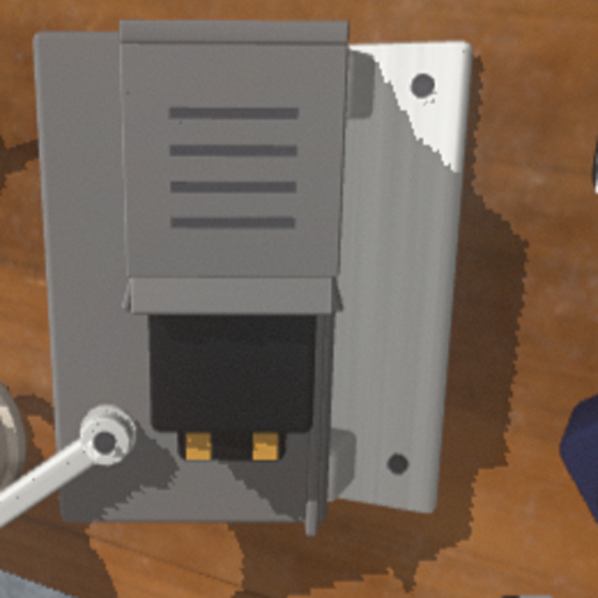

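Still view: the roof seam runs from (128,277) to (340,277), the hinge is at (105,441) and the deck corner at (62,520). The lip end is at (311,533), the pack body's outer edge at row ~432, and the nose tip at row 460.

```bash
cat > fw.py <<'E'
from h import *
from scipy.optimize import least_squares
np.set_printoptions(suppress=True,precision=2)
p0=np.load("p.npy")
pts=[((31.5,63,42.5),(128,277)),((-31.5,63,42.5),(340,277)),((64,163,0),(61,521)),((44,126,14),(105,441)),((-29.5,163,9),(311,533)),((31.5,20,42.5),(125,130)),]
P=np.array([t[0] for t in pts],float);U=np.array([t[1] for t in pts])/2.3+[217,51]
w=np.array([[1,1]]*5+[[1,0]])
f=lambda p:((proj("wrist",C2W(p,P))-U)*w).ravel()
s=least_squares(f,p0,x_scale=[10,10,.1]);p=s.x
print(p0,p,f(p).reshape(-1,2).tolist())
E_=cradleR(p[2]); print("delta in old cradle",(p-p0)[:2]@cradleR(p0[2])[:2])
m=(p+p0)/2; m=np.r_[(2*p+p0)/3]; print("use",m); np.save("p2.npy",p); np.save("pm.npy",m)
for q in (p,m):
  for nm,uv,z in(("bodyL",(153,430),34),("bodyR",(311,432),34),("noseL",(182,460),29),("noseR",(282,460),29),("bodytopL@mouth",(151,330),36),("R",(316,330),36)):
    o,d=ray("wrist",np.array(uv)/2.3+[217,51]); E=cradleR(q[2]); oc=(o-[q[0],q[1],55])@E; dc=d@E; print(nm,oc+dc*(z-oc[2])/dc[2])
E
python3 fw.py
```

```text
[626.59 135.42   2.73] [626.52 133.31   2.73] [[-0.1137884754773495, -1.7702906850280158], [1.0497880920509033, -0.5468593884664301], [-1.3150357568508468, 0.9926753610581045], [-0.4277732242104548, 0.6912354840707735], [0.26237705203362793, 1.5977350838311395], [-0.25637702308256394, -0.0]]
delta in old cradle [-1.78 -0.77  0.83]
use [626.54 134.01   2.73]
bodyL [ 25.42 114.42  34.  ]
bodyR [-25.13 114.44  34.  ]
noseL [ 16.43 126.42  29.  ]
noseR [-16.48 125.99  29.  ]
bodytopL@mouth [25.45 81.4  36.  ]
R [-25.1   80.75  36.  ]
bodyL [ 25.04 114.21  34.  ]
bodyR [-25.55 114.31  34.  ]
noseL [ 16.06 126.22  29.  ]
noseR [-16.88 125.85  29.  ]
bodytopL@mouth [25.02 81.18 36.  ]
R [-25.57  80.6   36.  ]
```

```bash
cat > go.py <<'E'
from h import *
import sys
np.set_printoptions(suppress=True,precision=4,linewidth=150)
p=np.load("p2.npy"); t,R,s=pose(); E=cradleR(p[2])
print("tcp in cradle",(t-[p[0],p[1],55])@E,"rotvec err",Ro.from_matrix(tgt(p,(0,0,0))[1].T@R).as_rotvec(),"q",s["qpos"],s["clock"],"F",s["contact_force"]@E,"open",s["opening"],s["grasp_force"])
for a in sys.argv[1:]:
    v=eval(a); yo=v[3] if len(v)>3 else 0
    t1,R1=tgt(p,v[:3],yo); print(a,rel(t,R,t1,R1))
E
python3 go.py 0,98,60 0,98,15
```

```text
tcp in cradle [  1.7369 100.4651 169.2831] rotvec err [-0.0011 -0.005  -0.0126] q [-0.0542  0.1465  2.0478  0.546   0.8673  1.5772] 3.8 F [ 0.5983 -0.1592 -0.3343] open 0.9959227042700393 0.0
0,98,60 [0.0004 0.0016 0.004  0.0119 0.0066 0.4371]
0,98,15 [0.0004 0.0016 0.004  0.0128 0.0064 0.6171]
```

carry_out(series=[[0,0.0016,0.004,0.012,0.0065,0.15,-1],[0,0.0016,0.004,0.012,0.0065,0.3,-1],[0,0.0016,0.004,0.012,0.0065,0.437,-1],[0,0.0016,0.004,0.012,0.0065,0.5,-1],[0,0.0016,0.004,0.0125,0.0065,0.56,-1],[0,0.0016,0.004,0.0128,0.0065,0.617,-1],[0,0.0016,0.004,0.0128,0.0065,0.617,-1]], force=50)

```text
clock: 4.68
eef_pos: [533.8, 167.2, 68.0]
tcp_rot: [-2.706, 0.002, -0.418]
contact_force: [0.3, -1.1, 0.0]
opening: 1.002
grasp_force: 0.0
```

carry_out(series=[[0,0,0,0,0,0,1],[0,0,0,0,0,0,1],[0,0,0,0,0,0,1],[0,0,0,0,0,0,1],[0,0,0,0,0,0,1],[0,0,0,0,0,0,1]], force=50)

```text
clock: 5.42
eef_pos: [534.4, 166.8, 69.4]
tcp_rot: [-2.705, -0.0, -0.419]
contact_force: [-2.3, -3.4, 5.7]
opening: 0.598
grasp_force: 51.4
```

```bash
python3 go.py 0,174,15; python3 -c "
from h import *
cv2.imwrite('pics/w3.png',r.grab_frame('wrist')[:,:,::-1])"
```

```text
tcp in cradle [ 0.0569 97.8022 15.8949] rotvec err [-0.0001  0.0014  0.0021] q [0.0693 0.4189 2.089  0.7804 0.5589 1.4022] 5.425 F [-1.2601  0.783   6.827 ] open 0.597741460539241 51.377840638160706
0,174,15 [ 0.     -0.0004 -0.0007 -0.3048  0.0009  0.0032]
```

View pics/w3.png

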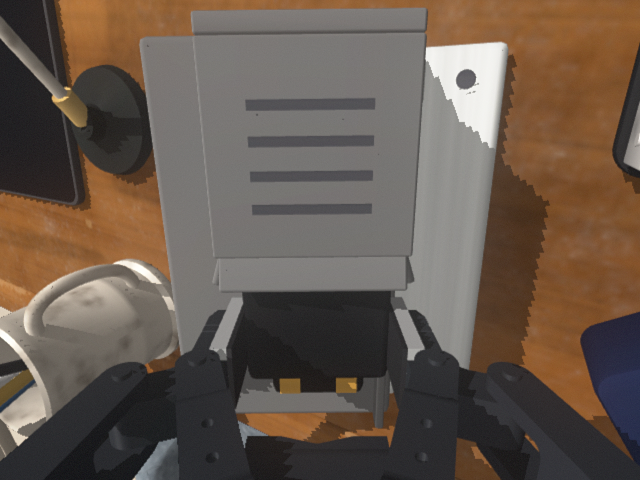

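The picture shows both pads on the pack's sides at (240,340) and (395,340), clear of the flare. Now I'll pull it straight out.

carry_out(series=[[0,0,0,-0.03,0,-0.002,1],[0,0,0,-0.08,0,-0.004,1],[0,0,0,-0.14,0,-0.004,1],[0,0,0,-0.2,0,-0.004,1],[0,0,0,-0.26,0,-0.004,1],[0,0,0,-0.3,0,-0.004,1],[0,0,0,-0.32,0,0,1],[0,0,0,-0.32,0,0.004,1]])

```text
clock: 6.48
eef_pos: [462.0, 199.6, 68.9]
tcp_rot: [-2.705, -0.003, -0.419]
contact_force: [-10.3, -20.3, 36.4]
opening: 0.597
grasp_force: 57.4
```

```bash
python3 go.py 0,105,60; python3 -c "
from h import *
cv2.imwrite('pics/w4.png',r.grab_frame('wrist')[:,:,::-1])"
```

```text
tcp in cradle [  0.5238 177.2133  15.0843] rotvec err [0.0003 0.0036 0.0016] q [0.1625 0.3465 2.2306 0.8872 0.4714 1.368 ] 6.475 F [-5.2817  1.2241 42.5827] open 0.5970185991255117 57.41499423980713
0,105,60 [-0.0001 -0.0011 -0.0005  0.2895  0.0016 -0.1786]
```

View pics/w4.png

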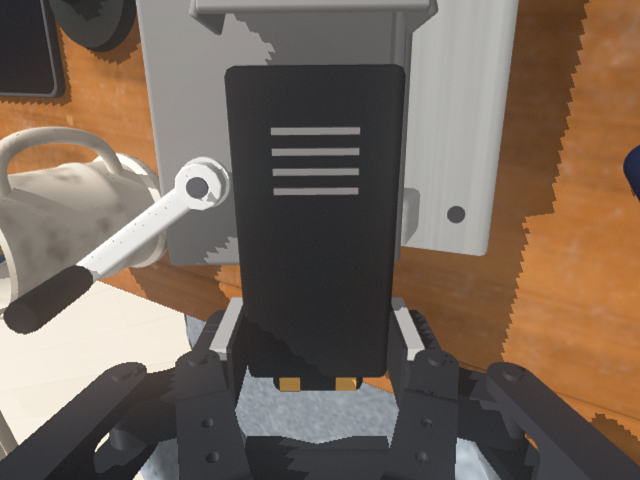

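The pack is fully out, with its butt near row 68 and clear of the mouth. It is lying on the deck beside the lip, nose still in the fingers. I'll release it and regrasp at the butt half.

carry_out(series=[[0,0,0,0,0,-0.01,1],[0,0,0,0,0,-0.01,-1],[0,0,0,0,0,-0.01,-1],[0,0,0,0,0,-0.01,-1],[0,0,0,0,0,-0.01,-1],[0,0,0,0,0,-0.1,-1],[0,0,0,0,0,-0.2,-1],[0,0,0,0,0,-0.2,-1]])

```text
clock: 7.52
eef_pos: [453.3, 180.4, 114.2]
tcp_rot: [-2.705, -0.001, -0.419]
contact_force: [0.6, -0.3, 0.7]
opening: 0.999
grasp_force: 0.0
```

```bash
python3 go.py 0,99,65 0,99,15 0,99,11; python3 - <<'E'
from h import *
p=np.load("p2.npy"); im=r.grab_frame("wrist")[:,:,::-1]; cv2.imwrite("pics/w5.png",im)
E=cradleR(p[2]); f=lambda z:[ (oc+dc*(z-oc[2])/dc[2]).round(1) for oc,dc in [((o-[p[0],p[1],55])@E,d@E)]][0]
for d in r.silhouettes("wrist","pack"):
    ys,xs=np.nonzero(d["region"]); print(d["score"],d["position"],len(ys))
    if d["score"]>.5:
        t=ys.min(); 
        for row in (t,t+6,t+40,t+80):
            c=xs[ys==row]; 
            for uv in((c.min(),row),(c.max(),row)):
                o,dd=ray("wrist",uv); oc=(o-[p[0],p[1],55])@E; dc=dd@E; print(uv,(oc+dc*(36-oc[2])/dc[2]).round(1))
E
```

```text
tcp in cradle [  0.5682 177.438   65.0376] rotvec err [0.0005 0.0025 0.002 ] q [0.1178 0.2353 2.2285 0.7384 0.5694 1.4977] 7.525 F [ 0.2508 -0.6271  0.6488] open 0.9985138509958851 0.0
0,99,65 [-0.0002 -0.0008 -0.0006  0.3138  0.0016  0.0009]
0,99,15 [-0.0002 -0.0008 -0.0006  0.3132  0.0018  0.2009]
0,99,11 [-0.0002 -0.0008 -0.0006  0.3132  0.0018  0.2169]
0.74 [198.2, 319.1] 28138
(np.int64(357), np.int64(79)) [-16.7  88.6  36. ]
(np.int64(372), np.int64(79)) [-22.6  88.6  36. ]
(np.int64(256), np.int64(85)) [23.7 90.8 36. ]
(np.int64(380), np.int64(85)) [-25.9  90.9  36. ]
(np.int64(258), np.int64(119)) [ 23.6 103.9  36. ]
(np.int64(380), np.int64(119)) [-26.6 104.   36. ]
(np.int64(260), np.int64(159)) [ 23.5 120.1  36. ]
(np.int64(377), np.int64(159)) [-26.1 120.2  36. ]
```

carry_out(series=[[0,-0.0008,0,0.15,0.004,-0.02,-1],[0,-0.0008,0,0.3,0.0075,-0.02,-1],[0,-0.0008,0,0.313,0.0075,0,-1],[0,-0.0008,0,0.313,0.0075,0.07,-1],[0,-0.0008,0,0.313,0.0075,0.14,-1],[0,-0.0008,0,0.313,0.0075,0.19,-1],[0,-0.0008,0,0.313,0.0075,0.208,-1],[0,-0.0008,0,0.313,0.0075,0.208,-1]])

```text
clock: 8.62
eef_pos: [531.9, 167.6, 64.7]
tcp_rot: [-2.706, 0.004, -0.417]
contact_force: [0.8, -0.9, 0.5]
opening: 1.0
grasp_force: 0.0
```

carry_out(series=[[0,0,0,0,0,0,1],[0,0,0,0,0,0,1],[0,0,0,0,0,0,1],[0,0,0,0,0,0,1],[0,0,0,0,0,0,1],[0,0,0,0,0,0,1]], force=80)

```text
clock: 9.38
eef_pos: [533.2, 168.0, 66.8]
tcp_rot: [-2.703, 0.002, -0.418]
contact_force: [-2.4, 2.2, 11.7]
opening: 0.589
grasp_force: 81.5
```

```bash
python3 go.py
```

```text
tcp in cradle [-0.4669 99.3667 13.201 ] rotvec err [ 0.0019 -0.0012  0.0022] q [0.0701 0.4239 2.0913 0.7915 0.5563 1.3909] 9.375 F [ 5.8588  3.0796 10.1769] open 0.5894806913689135 81.50933504104614
```

carry_out(series=[[0,0,0,0,0,-0.03,1],[0,0,0,0,0,-0.1,1],[0,0,0,-0.06,0,-0.2,1],[0,0,0,-0.15,0,-0.32,1],[0,0,0,-0.25,0,-0.44,1],[0,0,0,-0.34,0,-0.44,1],[0,0,0,-0.38,0,-0.44,1],[0,0,0,-0.38,0,-0.44,1]])

```text
clock: 10.38
eef_pos: [426.5, 163.2, 165.0]
tcp_rot: [-2.706, 0.003, -0.417]
contact_force: [0.9, -0.8, -0.9]
opening: 0.587
grasp_force: 85.9
```

carry_out(series=[[0,0,-0.03,0,0,0,1],[0,0,-0.08,0,0,0,1],[0,0,-0.135,0,0,0,1],[0,0,-0.19,0,0,0,1],[0,0,-0.245,0,0,0,1],[0,0,-0.3,0,0,0,1],[0,0,-0.355,0,0,0,1],[0,0,-0.41,0,0,0,1]])

```text
clock: 11.38
eef_pos: [427.7, 163.0, 164.7]
tcp_rot: [-3.012, -0.417, 0.848]
contact_force: [-0.5, 0.4, -1.7]
opening: 0.59
grasp_force: 85.8
```

```bash
python3 go.py 0,195,110,3.14159
```

```text
tcp in cradle [ -1.8436 193.8923 121.9081] rotvec err [ 0.0005 -0.0027 -1.2909] q [0.0784 0.0962 2.238  0.6229 0.6919 0.3105] 11.375 F [-0.5898  0.5912 -1.5786] open 0.5898815781644616 85.79172492027283
0,195,110,3.14159 [-0.0009 -0.0002 -0.5891  0.0059 -0.0062  0.0476]
```

carry_out(series=[[0,0,-0.05,0,0,0,1],[0,0,-0.1,0,0,0,1],[0,0,-0.155,0,0,0,1],[0,0,-0.21,0,0,0,1],[0,0,-0.265,0,0,0,1],[0,0,-0.32,0,0,0,1],[0,0,-0.375,0,0,0,1],[0,0,-0.43,0,0,0,1]])

```text
clock: 12.38
eef_pos: [427.6, 163.1, 164.7]
tcp_rot: [2.755, -0.206, 2.266]
contact_force: [-0.3, 0.0, -1.6]
opening: 0.587
grasp_force: 85.8
```

```bash
python3 go.py 0,200,110,3.14159
```

```text
tcp in cradle [ -1.8882 193.9693 121.8744] rotvec err [ 0.0029 -0.0024 -2.6415] q [ 0.0784  0.0963  2.2381  0.6229  0.692  -1.0403] 12.375 F [-0.7414  0.2435 -1.4291] open 0.5865038437637805 85.77923655509949
0,200,110,3.14159 [-0.0006 -0.0007 -0.1592  0.0247 -0.0048  0.0475]
```

carry_out(series=[[0,0,-0.05,0.012,-0.002,0,1],[0,0,-0.105,0.024,-0.004,0.02,1],[-0.0006,-0.0007,-0.159,0.025,-0.005,0.05,1],[-0.0006,-0.0007,-0.159,0.025,-0.005,0.1,1],[-0.0006,-0.0007,-0.159,0.025,-0.005,0.15,1],[-0.0006,-0.0007,-0.159,0.025,-0.005,0.2,1],[-0.0006,-0.0007,-0.159,0.025,-0.005,0.2,1],[-0.0006,-0.0007,-0.159,0.025,-0.005,0.2,1]])

```text
clock: 13.38
eef_pos: [430.4, 186.8, 120.5]
tcp_rot: [2.705, -0.003, 2.72]
contact_force: [0.2, -0.3, -1.4]
opening: 0.587
grasp_force: 85.8
```

```bash
python3 go.py 0,200,14,3.14159; python3 - <<'E'
from h import *
p=np.load("p2.npy")
t,R,s=pose(); E=cradleR(p[2])
tc=(t-[p[0],p[1],55])@E
a=r.grab_frame("wrist")[:,:,::-1].copy(); b=r.grab_frame("top")[:,:,::-1].copy(); cv2.imwrite("pics/t6.png",b); cv2.imwrite("pics/w6.png",a)
cy=tc[1]-46.3; zb=tc[2]-13.2; X=tc[0]-.8*0
L=[[(-26,cy-48,zb+36),(26,cy-48,zb+36),(26,cy+60,zb+36),(-26,cy+60,zb+36),(-26,cy-48,zb+36)],[(-18,cy-60,zb+29),(18,cy-60,zb+29)],[(31.5,63,42.5),(34,75,46),(-34,75,46),(-31.5,63,42.5)],[(64,0,0),(64,163,0),(-29.5,163,0)]]
for n,im in(("wrist",a),("top",b)):
    for l in L: cv2.polylines(im,[proj(n,C2W(p,np.array(l,float))).round().astype(int)],False,(0,255,0),1)
b=cv2.resize(b[180:340,220:400],None,fx=3,fy=3)
cv2.imwrite("pics/c6.png",np.hstack([cv2.resize(a,(450,338))[:338],cv2.resize(b,(350,311))[:311] if 0 else cv2.copyMakeBorder(cv2.resize(b,(350,311)),0,27,0,0,0)]))
E
```

```text
tcp in cradle [  0.097  201.0039  72.1716] rotvec err [ 0.      0.0005 -3.1355] q [ 0.1407  0.1937  2.2654  0.7339  0.5657 -1.6134] 13.375 F [-0.7348 -0.3175 -1.148 ] open 0.58693298451641 85.78731894493103
0,200,14,3.14159 [ 0.0001 -0.     -0.002  -0.004  -0.0004  0.2327]
```

View pics/c6.png

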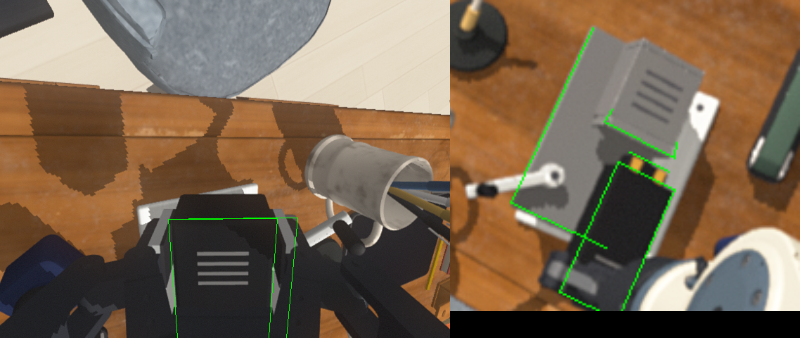

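The combined picture shows the pack turned round, its contacts now facing the sleeve mouth at (650,170) in the right half. The wrist overlay sits a few mm to one side, so I'll check the sideways offset numerically.

```bash
python3 - <<'E'
from h import *
np.set_printoptions(suppress=True,precision=2)
p=np.load("p2.npy"); t,R,s=pose(); K,T,_=cam("wrist"); print("cam in tool",(T[:3,3]-t)@R,(R.T@T[:3,:3]).ravel()); print("clock",s["clock"])
a=cv2.imread("pics/w6.png"); g=cv2.cvtColor(a,6).astype(int)
print(proj("wrist",t+R@np.array([[0,0,0],[0,0,-23.],[13,0,-23],[13,26,-23],[13,-26,-23]]).T.T.dot(np.eye(3)) if 0 else t+np.array([[0,0,0],[0,0,-23.],[13,26,-23],[13,-26,-23]])@R.T))
for l in ("pack",):
    r.grab_frame("top")
    for d in r.silhouettes("top",l): print(d["score"],d["position"],d["region"].sum())
b=cv2.imread("pics/t6.png"); 
cv2.imwrite("pics/b6.png",cv2.resize(b[200:280,270:370],(800,640),interpolation=cv2.INTER_CUBIC)[:600])
cv2.imwrite("pics/wb6.png",np.hstack([cv2.resize(b[205:285,275:355],(400,400),interpolation=cv2.INTER_CUBIC),cv2.resize(a[260:480,200:440],(400,367))[:367] if 0 else cv2.copyMakeBorder(cv2.resize(a[260:480,200:440],(400,367)),0,33,0,0,0)]))
E
```

```text
cam in tool [  79.64   -0.39 -142.21] [ 0.    0.95  0.31  1.   -0.   -0.   -0.    0.31 -0.95]
clock 13.475
[[317.31 313.79]
 [317.45 346.79]
 [394.66 313.51]
 [240.34 313.45]]
0.78 [293.6, 308.4] 2096
0.77 [327.6, 464.0] 1648
```

View pics/wb6.png

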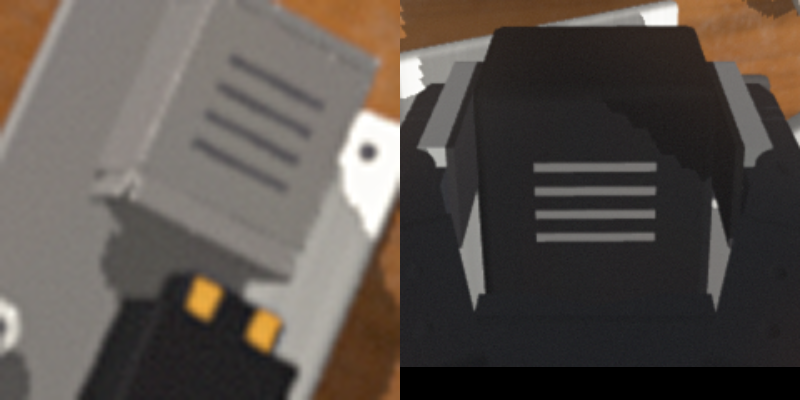

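```bash
python3 - <<'E'
from h import *
p=np.load("p2.npy");E=cradleR(p[2]); t,R,s=pose(); tc=(t-[p[0],p[1],55])@E
def bp(uv,z):
    o,d=ray("top",np.array(uv)/5+[275,205]); oc=(o-[p[0],p[1],55])@E; dc=d@E; return (oc+dc*(z-oc[2])/dc[2]).round(2)
zt=tc[2]-13.2+29
print(tc); print("slits",bp((278,84),42.5),bp((240,165),42.5),bp((235,62),42.5),bp((322,105),42.5)); print("contacts",bp((205,298),zt),bp((264,330),zt))
E
python3 go.py 0.5,200,14.5,3.14159 0.5,160,14.5,3.14159 0.5,120,14.5,3.14159
```

```text
[  0.2720724  200.68558892  72.59669189]
slits [-1.42 20.76 42.5 ] [-0.83 50.39 42.5 ] [15.07 21.25 42.5 ] [-18.32  19.8   42.5 ]
contacts [  8.56 101.65  88.4 ] [-13.08 102.12  88.4 ]
tcp in cradle [  0.2721 200.6856  72.5967] rotvec err [-0.0016  0.0014 -3.1359] q [ 0.1403  0.1927  2.2655  0.734   0.5656 -1.6139] 13.575 F [-0.6161 -0.2449 -0.9979] open 0.5949723501518361 85.78706860542297
0.5,200,14.5,3.14159 [ 0.0003  0.0003 -0.0018 -0.0025  0.0007  0.2324]
0.5,160,14.5,3.14159 [ 0.0003  0.0003 -0.0018 -0.1625  0.0016  0.2326]
0.5,120,14.5,3.14159 [ 0.0003  0.0003 -0.0018 -0.3225  0.0025  0.2327]
```

carry_out(series=[[0,0,-0.0018,-0.0025,0.003,0.07,1],[0,0,-0.0018,-0.0025,0.003,0.14,1],[0,0,-0.0018,-0.0025,0.003,0.2,1],[0,0,-0.0018,-0.0025,0.003,0.2336,1],[0,0,-0.0018,-0.0025,0.003,0.2336,1],[0,0,-0.0018,-0.03,0.003,0.2336,1],[0,0,-0.0018,-0.07,0.003,0.2336,1],[0,0,-0.0018,-0.1,0.0035,0.2336,1]])

```text
clock: 14.58
eef_pos: [464.7, 199.3, 68.3]
tcp_rot: [2.704, 0.001, 2.725]
contact_force: [-0.2, 0.4, -2.7]
opening: 0.589
grasp_force: 86.0
```

```bash
python3 go.py 1,155,14.2,3.14159 1,135,14.2,3.14159
```

```text
tcp in cradle [  1.0639 174.6576  14.1618] rotvec err [-0.0021  0.0015 -3.1415] q [ 0.1595  0.3514  2.2245  0.8851  0.4757 -1.7754] 14.575 F [-0.9278  0.3534 -2.5947] open 0.5892312752312637 86.00630521774292
1,155,14.2,3.14159 [ 0.0003  0.0004 -0.     -0.0786 -0.0002 -0.    ]
1,135,14.2,3.14159 [ 0.0003  0.0004 -0.     -0.1586 -0.0002  0.0001]
```

carry_out(series=[[0,0,0,-0.03,0,0,1],[0,0,0,-0.06,0,0,1],[0,0,0,-0.08,0,0,1],[0,0,0,-0.1,0,0,1],[0,0,0,-0.12,0,0,1],[0,0,0,-0.12,0,0,1]])

```text
clock: 15.32
eef_pos: [491.4, 187.5, 67.9]
tcp_rot: [2.705, 0.001, 2.725]
contact_force: [0.5, 0.2, -2.4]
opening: 0.59
grasp_force: 86.0
```

```bash
python3 go.py 1,125,14.2,3.14159 1,109,14.2,3.14159
```

```text
tcp in cradle [  0.9051 145.5318  13.8631] rotvec err [-0.001   0.0009 -3.1415] q [ 0.123   0.3785  2.1738  0.8441  0.5068 -1.764 ] 15.325 F [-0.6872 -0.3714 -2.3822] open 0.5899134716686476 86.00270748138428
1,125,14.2,3.14159 [ 0.0002  0.0002 -0.     -0.0821  0.0004 -0.0013]
1,109,14.2,3.14159 [ 0.0002  0.0002 -0.     -0.1461  0.0004 -0.0013]
```

carry_out(series=[[0,0,0,-0.02,0,-0.001,1],[0,0,0,-0.05,0,-0.001,1],[0,0,0,-0.08,0,-0.001,1],[0,0,0,-0.11,0,-0.001,1],[0,0,0,-0.135,0,-0.001,1],[0,0,0,-0.145,0,-0.001,1],[0,0,0,-0.15,0,-0.001,1],[0,0,0,-0.15,0,-0.001,1]])

```text
clock: 16.32
eef_pos: [525.1, 172.4, 68.1]
tcp_rot: [2.705, 0.0, 2.725]
contact_force: [-1.0, 0.8, -1.9]
opening: 0.589
grasp_force: 86.0
```

```bash
python3 go.py 1,105,14.2,3.14159; python3 -c "
from h import *
cv2.imwrite('pics/w7.png',r.grab_frame('wrist')[:,:,::-1])"
```

```text
tcp in cradle [  0.7632 108.5756  14.111 ] rotvec err [-0.0002  0.0007 -3.1415] q [ 0.0819  0.4124  2.1073  0.7963  0.5466 -1.7478] 16.325 F [-0.4892  1.247  -1.8141] open 0.5887850924944813 86.00298643112183
1,105,14.2,3.14159 [ 0.0001  0.     -0.     -0.0143  0.0009 -0.0004]
```

Going in freely. I'll creep on until the back wall is felt.

carry_out(series=[[0,0,0,-0.004,0,0,1],[0,0,0,-0.008,0,0,1],[0,0,0,-0.012,0,0,1],[0,0,0,-0.012,0,0,1]])

```text
clock: 16.88
eef_pos: [525.5, 172.1, 67.8]
tcp_rot: [2.705, -0.004, 2.728]
contact_force: [-8.9, 4.5, 3.0]
opening: 0.592
grasp_force: 86.3
```

carry_out(series=[[0,0,0,-0.003,0,0,1],[0,0,0,-0.006,0,0,1],[0,0,0,-0.006,0,0,1]])

```text
clock: 17.25
eef_pos: [525.5, 172.1, 67.6]
tcp_rot: [2.705, -0.006, 2.729]
contact_force: [-12.3, 6.2, 5.1]
opening: 0.59
grasp_force: 86.7
```

```bash
python3 go.py 1,105,14.2,3.14159
```

```text
tcp in cradle [  0.4572 108.1001  13.7386] rotvec err [-0.0118 -0.0003  3.1407] q [ 0.0787  0.4161  2.1018  0.7908  0.5567 -1.7464] 17.25 F [ 2.8096 13.799   4.345 ] open 0.5899157484017309 86.66720151901245
1,105,14.2,3.14159 [ 0.0001 -0.0024  0.0003 -0.0124  0.0022 -0.0019]
```

carry_out(series=[[0,0,0,0.006,0,0,1],[0,0,0,0.006,0,0,-1],[0,0,0,0.006,0,0,-1],[0,0,0,0.006,0,0,-1],[0,0,0,0.006,0,0,-1],[0,0,0,0.006,0,-0.15,-1],[0,0,0,0.006,0,-0.35,-1],[0,0,0,0.006,0,-0.5,-1]])

```text
clock: 18.25
eef_pos: [506.5, 122.0, 183.0]
tcp_rot: [2.705, 0.001, 2.725]
contact_force: [0.2, 0.1, -0.0]
opening: 1.003
grasp_force: 0.0
```

carry_out(series=[[0,0,0,0,0,-0.1,-1],[0,0,0,0,0,-0.1,-1],[0,0,0,0,0,-0.1,1],[0,0,0,0,0,-0.1,1]])

```text
clock: 18.75
eef_pos: [501.7, 113.5, 202.9]
tcp_rot: [2.705, -0.002, 2.726]
contact_force: [0.8, 0.6, -0.2]
opening: 0.607
grasp_force: 0.0
```

```bash
python3 go.py; python3 - <<'E'
from h import *
a=r.grab_frame("wrist")[:,:,::-1]; b=r.grab_frame("top")[:,:,::-1]
cv2.imwrite("pics/w8.png",a);cv2.imwrite("pics/t8.png",b)
cv2.imwrite("pics/c8.png",np.hstack([cv2.resize(a,(480,360)),cv2.resize(b[195:315,210:316],(318,360),interpolation=cv2.INTER_CUBIC)]))
E
```

```text
tcp in cradle [  0.3274 106.1107 163.0462] rotvec err [ 0.0023 -0.0003 -3.1411] q [-0.0465  0.1464  2.0654  0.5551  0.8456 -1.5572] 18.75 F [ 0.6954 -0.4993 -0.5178] open 0.6065629456995604 0.0
```

View pics/c8.png

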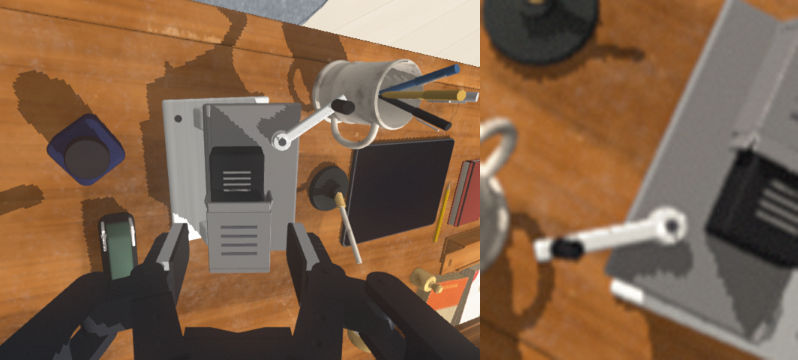

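The pack is in the sleeve with its butt outward. The clamp hinge is at (281,142) and the post at (343,105), near the tankard handle. Now for the post's position and a pinch from the side.

```bash
python3 - <<'E'
from h import *
from scipy.optimize import least_squares
np.set_printoptions(suppress=True,precision=2)
p=np.load("p2.npy")
for d in r.silhouettes("wrist","clamp_post")[:2]: print("sil",d["score"],np.round(d["position"],1),d["region"].sum())
pt=lambda a,z:np.array([44-62*np.cos(a),126+62*np.sin(a),z])
for n,uv in(("wrist",(457,140)),("top",(238.3,277.7))):
    for z in(29,44):
        A=np.linspace(1.9,2.75,171); q=np.vstack([proj(n,C2W(p,[pt(a,z)])) for a in A]); e=np.hypot(*(q-uv).T); i=e.argmin(); print(n,z,A[i],e[i],q[i])
print("hinge",proj("wrist",C2W(p,[[44,126,14]])))
for a in(2.3,2.4,2.5): print(a,pt(a,29),C2W(p,[pt(a,29)]))
# tankard extents: rim in top view, world z=~100..179
r.grab_frame("top"); E=cradleR(p[2])
for d in r.silhouettes("top","tankard")[:2]:
    ys,xs=np.nonzero(d["region"]); print(d["score"],d["position"],len(ys),xs.min(),xs.max())
    if d["score"]>.5:
        i=xs.argmax(); 
        for z in(60,110): w=onz("top",(xs[i],ys[i]),z); print("right edge",z,w,(w-[p[0],p[1],55])@E)
E
python3 go.py 85,168,80,-1.5708
```

```text
sil 0.58 [158.6 418.6] 1982
sil 0.42 [231.7 313.3] 5269
wrist 29 2.51 2.633427961949401 [454.66 141.2 ]
wrist 44 2.45 2.769112242813972 [459.32 138.48]
top 29 2.48 0.7754661344294029 [239.04 277.48]
top 44 2.495 3.060903559404839 [241.32 277.19]
hinge [[375.4  189.89]]
2.3 [ 85.31 172.23  29.  ] [[495.28 262.45 117.34]]
2.4 [ 89.72 167.88  29.  ] [[500.88 264.34 119.2 ]]
2.5 [ 93.67 163.11  29.  ] [[506.7  265.69 120.87]]
0.74 [261.0, 189.1] 2826 152 221
right edge 60 [583.2  307.26  60.  ] [130.43 109.94 -55.3 ]
right edge 110 [571.7 297.4 110. ] [139.18 116.47  -4.22]
tcp in cradle [  0.6349 105.7396 163.6216] rotvec err [ 0.001   0.0003 -3.1414] q [-0.0468  0.1456  2.0648  0.5549  0.8461 -1.557 ] 19.0 F [ 0.0336  0.2668 -0.0441] open 0.14369702163085896 0.0
85,168,80,-1.5708 [-0.0001 -0.0002  0.5     0.2489  0.3374  0.3347]
```

carry_out(series=[[0,0,0.055,0.03,0.04,0,1],[0,0,0.11,0.06,0.08,0,1],[0,0,0.165,0.1,0.14,0,1],[0,0,0.22,0.14,0.2,0.05,0.5],[0,0,0.275,0.18,0.26,0.1,-0.1],[0,0,0.33,0.22,0.32,0.15,-0.1],[0,0,0.385,0.234,0.369,0.18,-0.1],[0,0,0.44,0.234,0.369,0.2,-0.1]])

```text
clock: 20.0
eef_pos: [491.1, 233.6, 197.7]
tcp_rot: [3.056, -0.429, 1.357]
contact_force: [-0.0, -0.0, -0.2]
opening: 0.548
grasp_force: 0.0
```

```bash
python3 go.py 93,164,90,-1.5708 93,164,19,-1.5708
```

```text
tcp in cradle [ 93.8439 164.3873 113.6855] rotvec err [ 0.0006  0.0005 -1.7548] q [0.2259 0.1545 2.0703 0.5405 0.7193 0.0819] 20.0 F [-0.0996  0.0169 -0.1295] open 0.548391036224388 0.0
93,164,90,-1.5708 [-0.     -0.0002  0.0586 -0.0037  0.0009  0.0947]
93,164,19,-1.5708 [-0.     -0.0002  0.0586 -0.0039  0.0009  0.3787]
```

carry_out(series=[[0,0,0.0586,-0.0038,0.001,0.06,-0.1],[0,0,0.0586,-0.0038,0.001,0.15,-0.1],[0,0,0.0586,-0.0038,0.001,0.24,-0.1],[0,0,0.0586,-0.0038,0.001,0.32,-0.1],[0,0,0.0586,-0.0038,0.001,0.3787,-0.1],[0,0,0.0586,-0.0038,0.001,0.3787,-0.1]])

```text
clock: 20.75
eef_pos: [506.9, 268.4, 110.6]
tcp_rot: [3.141, -0.436, 1.159]
contact_force: [0.9, -0.4, 0.0]
opening: 0.551
grasp_force: 0.0
```

carry_out(series=[[0,0,0,0,0,0,1],[0,0,0,0,0,0,1],[0,0,0,0,0,0,1],[0,0,0,0,0,0,1],[0,0,0,0,0,0,1],[0,0,0,0,0,0,1]], force=30)

```text
clock: 21.5
eef_pos: [507.9, 268.2, 112.3]
tcp_rot: [3.138, -0.438, 1.16]
contact_force: [-1.2, -3.9, 6.6]
opening: 0.127
grasp_force: 30.5
```

```bash
python3 go.py; python3 - <<'E'
import numpy as np
a0=2.48
f=lambda a:np.array([44-62*np.cos(a),126+62*np.sin(a)])
for a in np.arange(2.28,0.3,-.2): 
    d=(f(a)-f(a0))/250; print(round(a,2),f(a).round(1),"tool x(+ex)",d[0].round(3),"tool y(?ey)",d[1].round(3))
from h import *
t,R,s=pose(); print((cradleR(np.load("p2.npy")[2]).T@R).round(2))
E
```

```text
tcp in cradle [ 92.554  163.0313  20.015 ] rotvec err [-0.0001  0.002  -1.5753] q [0.2902 0.3309 2.0851 0.6837 0.5339 0.1397] 21.5 F [-0.8962 -0.4337  7.6986] open 0.1272598906284467 30.515708327293396
2.28 [ 84.4 173.1] tool x(+ex) -0.034 tool y(?ey) 0.036
2.08 [ 74.2 180.1] tool x(+ex) -0.075 tool y(?ey) 0.064
1.88 [ 62.9 185.1] tool x(+ex) -0.12 tool y(?ey) 0.084
1.68 [ 50.8 187.6] tool x(+ex) -0.169 tool y(?ey) 0.094
1.48 [ 38.4 187.7] tool x(+ex) -0.218 tool y(?ey) 0.095
1.28 [ 26.2 185.4] tool x(+ex) -0.267 tool y(?ey) 0.085
1.08 [ 14.8 180.7] tool x(+ex) -0.313 tool y(?ey) 0.066
0.88 [  4.5 173.8] tool x(+ex) -0.354 tool y(?ey) 0.039
0.68 [ -4.2 165. ] tool x(+ex) -0.389 tool y(?ey) 0.004
0.48 [-11.  154.6] tool x(+ex) -0.416 tool y(?ey) -0.038
[[ 1.  0.  0.]
 [ 0. -1. -0.]
 [ 0.  0. -1.]]
```

carry_out(series=[[0,0,0,-0.037,-0.04,-0.004,1],[0,0,0,-0.078,-0.068,-0.004,1],[0,0,0,-0.123,-0.088,-0.004,1],[0,0,0,-0.172,-0.098,-0.004,1],[0,0,0,-0.221,-0.099,-0.004,1],[0,0,0,-0.27,-0.089,-0.004,1],[0,0,0,-0.316,-0.07,-0.004,1],[0,0,0,-0.357,-0.043,-0.004,1]])

```text
clock: 22.5
eef_pos: [460.7, 198.6, 74.0]
tcp_rot: [-3.136, -0.436, 1.16]
contact_force: [-14.4, -2.3, 9.1]
opening: 0.126
grasp_force: 30.6
```

carry_out(series=[[0,0,0,-0.035,0.035,0,1],[0,0,0,-0.045,0.051,0,1],[0,0,0,-0.045,0.051,0,1]])

```text
clock: 22.88
eef_pos: [465.4, 183.1, 67.8]
tcp_rot: [-3.133, -0.433, 1.16]
contact_force: [-21.9, -14.7, 12.8]
opening: 0.126
grasp_force: 29.3
```

```bash
python3 go.py
```

```text
tcp in cradle [-12.3311 167.5391  19.8646] rotvec err [ 0.0055 -0.0114 -1.5753] q [ 0.1182  0.3538  2.2191  0.8575  0.5055 -0.2213] 22.875 F [-14.7763  14.1252  21.0202] open 0.12633620704691734 29.289974570274353
```

carry_out(series=[[0,0,0,0.02,0,0,-0.1],[0,0,0,0.02,0,0,-0.1],[0,0,0,0.02,0,0,-0.1],[0,0,0,0.02,0,-0.1,-0.1],[0,0,0,0.02,0,-0.22,-0.1],[0,0,0,0.02,-0.06,-0.22,1],[0,0,0,0.02,-0.14,-0.22,1],[0,0,0,0.02,-0.14,-0.22,1]])

```text
clock: 23.88
eef_pos: [430.2, 181.3, 120.8]
tcp_rot: [-3.141, -0.436, 1.16]
contact_force: [1.3, -0.3, -0.0]
opening: 0.003
grasp_force: 0.0
```

```bash
python3 go.py -- -5,205,20,-1.5708 2>/dev/null || python3 go.py " -5,205,20,-1.5708"; python3 - <<'E'
from h import *
p=np.load("p2.npy"); b=r.grab_frame("top")[:,:,::-1]; cv2.imwrite("pics/t9.png",b); a=r.grab_frame("wrist")[:,:,::-1]; cv2.imwrite("pics/w9.png",a)
# dark blob of post near predicted arc
pt=lambda a,z:np.array([44-62*np.cos(a),126+62*np.sin(a),z])
for n,im in(("wrist",a),("top",b)):
  g=cv2.cvtColor(im.copy(),6)
  for A in np.arange(.4,1.2,.1):
    u=proj(n,C2W(p,[pt(A,z) for z in(20,29,38,44)])).round().astype(int)
    print(n,A.round(1),u[1],[int(g[y-1:y+2,x-1:x+2].mean()) if 0<x<639 and 0<y<479 else None for x,y in u])
E
```

```text
tcp in cradle [ -4.3606 198.9849  74.6315] rotvec err [ 0.0015 -0.0028 -1.5757] q [ 0.1259  0.1926  2.265   0.7293  0.5758 -0.0626] 23.875 F [ 0.1968 -1.3525 -0.1199] open 0.0030235549667489633 0.0
tcp in cradle [ -4.3606 198.9849  74.6315] rotvec err [ 0.0015 -0.0028 -1.5757] q [ 0.1259  0.1926  2.265   0.7293  0.5758 -0.0626] 23.875 F [ 0.1968 -1.3525 -0.1199] open 0.0030235549667489633 0.0
 -5,205,20,-1.5708 [-0.0009  0.0003  0.0015 -0.0023 -0.0235  0.2186]
wrist 0.4 [406 286] [74, 79, 77, 132]
wrist 0.5 [396 281] [66, 73, 72, 78]
wrist 0.6 [386 275] [48, 45, 47, 72]
wrist 0.7 [377 269] [43, 48, 43, 43]
wrist 0.8 [368 261] [38, 39, 39, 43]
wrist 0.9 [361 252] [84, 113, 45, 47]
wrist 1.0 [354 243] [68, 70, 77, 136]
wrist 1.1 [348 233] [63, 64, 67, 66]
top 0.4 [301 297] [81, 82, 81, 82]
top 0.5 [298 300] [81, 81, 82, 81]
top 0.6 [295 302] [107, 106, 87, 80]
top 0.7 [292 304] [39, 46, 56, 41]
top 0.8 [289 306] [33, 31, 36, 37]
top 0.9 [285 307] [118, 95, 44, 58]
top 1.0 [281 308] [73, 72, 92, 109]
top 1.1 [278 308] [68, 70, 71, 72]
```

carry_out(series=[[0,0,0,0,-0.02,0.06,1],[0,0,0,0,-0.02,0.15,1],[0,0,0,0,-0.02,0.21,1],[0,0,0,0,-0.02,0.216,1],[0,0,0,-0.005,0.02,0.216,1],[0,0,0,-0.015,0.06,0.216,1],[0,0,0,-0.025,0.1,0.216,1],[0,0,0,-0.03,0.14,0.216,1]])

```text
clock: 24.98
eef_pos: [470.6, 180.3, 69.5]
tcp_rot: [-3.141, -0.436, 1.159]
contact_force: [-3.8, -0.2, -1.9]
opening: -0.001
grasp_force: 1.7
```

```bash
python3 go.py "-16,146,20,-1.5708" || python3 go.py
```

```text
tcp in cradle [-12.0564 161.6436  21.6224] rotvec err [ 0.0011 -0.0019 -1.5747] q [ 0.1115  0.3528  2.2151  0.8601  0.5035 -0.2272] 24.975 F [-2.3664  3.4296 -1.0304] open -0.0014498607354931283 1.7125123366713524
-16,146,20,-1.5708 [-0.0006  0.0002  0.0012 -0.016   0.0625  0.0064]
```

Pushing the post at about 3 N. Continuing to the end.

carry_out(series=[[0,0,0,-0.006,0.02,0,1],[0,0,0,-0.012,0.04,0,1],[0,0,0,-0.016,0.055,0,1],[0,0,0,-0.016,0.055,0,1]])

```text
clock: 25.48
eef_pos: [483.6, 172.2, 68.5]
tcp_rot: [3.138, -0.437, 1.16]
contact_force: [-0.4, 0.4, -0.8]
opening: 0.001
grasp_force: 0.0
```

carry_out(series=[[0,0,0,0,0.01,0,1],[0,0,0,0,0.02,0,1],[0,0,0,0,0.02,0,1]])

```text
clock: 25.85
eef_pos: [484.8, 171.5, 68.2]
tcp_rot: [-3.139, -0.437, 1.16]
contact_force: [-10.2, 3.2, 9.0]
opening: 0.003
grasp_force: 5.5
```

```bash
python3 go.py; python3 - <<'E'
from h import *
p=np.load("p2.npy")
pt=lambda a,z:np.array([44-62*np.cos(a),126+62*np.sin(a),z])
for n in("wrist","top"):
  im=r.grab_frame(n); g=cv2.cvtColor(im.copy(),7)
  for A in np.arange(-.1,.65,.1):
    u=proj(n,C2W(p,[pt(A,z) for z in(20,29,38,44)])).round().astype(int)
    print(n,A.round(1),u[1],[int(g[y-1:y+2,x-1:x+2].mean()) if 0<x<639 and 0<y<479 else None for x,y in u])
E
```

```text
tcp in cradle [-14.6879 145.0171  21.3724] rotvec err [ 0.0047 -0.0032 -1.5754] q [ 0.0852  0.3712  2.1872  0.8435  0.5241 -0.2337] 25.85 F [ 2.7402 10.6201  8.6146] open 0.002642736685135217 5.545395612716675
wrist -0.1 [382 330] [31, 37, 37, 35]
wrist 0.0 [366 331] [43, 42, 44, 38]
wrist 0.1 [350 330] [63, 61, 60, 58]
wrist 0.2 [334 328] [199, 199, 193, 57]
wrist 0.3 [318 324] [58, 58, 58, 57]
wrist 0.4 [303 319] [198, 198, 198, 196]
wrist 0.5 [288 313] [84, 63, 57, 61]
wrist 0.6 [274 305] [83, 82, 80, 82]
top -0.1 [311 281] [23, 32, 44, 41]
top 0.0 [310 285] [32, 38, 46, 49]
top 0.1 [308 288] [47, 50, 54, 53]
top 0.2 [306 292] [163, 117, 52, 45]
top 0.3 [304 295] [130, 110, 72, 55]
top 0.4 [301 297] [190, 194, 129, 63]
top 0.5 [298 300] [70, 63, 63, 51]
top 0.6 [295 302] [119, 111, 90, 62]
```

carry_out(series=[[0,0,0,0,0.008,0,1],[0,0,0,0,0.016,0,1],[0,0,0,0,0.016,0,1],[0,0,0,0,0.016,0,1]])

```text
clock: 26.45
eef_pos: [485.1, 171.3, 67.9]
tcp_rot: [-3.132, -0.438, 1.16]
contact_force: [-21.9, 8.0, 17.5]
opening: 0.001
grasp_force: 11.6
```

```bash
python3 go.py
```

```text
tcp in cradle [-14.8591 144.7386  21.1936] rotvec err [ 0.0104 -0.0084 -1.5755] q [ 0.082   0.3742  2.1827  0.8383  0.5332 -0.2318] 26.45 F [ 5.9982 23.2898 16.5368] open 0.0011517670683571944 11.571259796619415
```

carry_out(series=[[0,0,0,0,-0.03,0,1],[0,0,0,0,-0.08,0,1],[0,0,0,0,-0.08,-0.1,1],[0,0,0,0,-0.08,-0.3,1],[0,0,0,0,-0.08,-0.5,1],[0,0,0,0,-0.08,-0.6,1],[0,0,0,0,-0.08,-0.6,1],[0,0,0,0,-0.08,-0.6,1]])

```text
clock: 27.45
eef_pos: [446.7, 119.0, 203.4]
tcp_rot: [3.14, -0.437, 1.159]
contact_force: [-0.0, -0.4, -1.1]
opening: 0.003
grasp_force: 0.0
```

```bash
cat > rect.py <<'E'
# rectified orthophotos in the cradle frame at a given z, from wrist and top pictures
from h import *
np.set_printoptions(linewidth=220)
p=np.load("p2.npy")
for n in("wrist","top"):
    g=cv2.cvtColor(r.grab_frame(n).copy(),7).astype(np.float32)
    def ortho(xs,ys,z):
        X,Y=np.meshgrid(xs,ys); u=proj(n,C2W(p,np.c_[X.ravel(),Y.ravel(),0*X.ravel()+z])).astype(np.float32)
        return cv2.remap(g,u[:,0].reshape(X.shape),u[:,1].reshape(X.shape),1).round().astype(int)
    print(n,"z12: rows y, cols x=30..-28 step -6"); ys=np.arange(142,104,-2); o=ortho(np.arange(30,-29,-6),ys,12)
    for y,l in zip(ys,o): print(y,l)
    print("z46 post: cols x=0..-36 step -3"); ys=np.arange(140,110,-2); o=ortho(np.arange(0,-37,-3),ys,46)
    for y,l in zip(ys,o): print(y,l)
E
python3 rect.py; python3 go.py
```

```text
wrist z12: rows y, cols x=30..-28 step -6
142 [76 76 77 75 74 75 75 74 74 72]
140 [78 75 76 76 75 74 75 74 73 72]
138 [78 76 75 75 75 74 75 75 72 72]
136 [77 76 76 76 74 75 74 73 73 71]
134 [78 76 75 74 73 74 74 73 74 72]
132 [112 109 106 101 101 104  96  92  54  91]
130 [180 176 174 135 131 130 130 131  38  78]
128 [185 182 182 121 121 119 120 103  40  37]
126 [189 189 181 122 121 121 121  79  39  45]
124 [195 195 121 121 123 121 121 107  44  47]
122 [150 134  69  80  79  78  83  96  43  44]
120 [110  36  35  35  35  34  35  35  38  44]
118 [109  40  36  33  36  35  33  34  37  45]
116 [111  41  36  39  38  36  37  35  37  38]
114 [111  44  41  41  42  40  41  40  43  40]
112 [108  43  41  44  40  41  40  40  43  41]
110 [110  43  42  39  40  40  41  42  40  42]
108 [110  43  39  40  41  40  41  37  40  42]
106 [109  41  41  41  40  39  40  41  40  41]
z46 post: cols x=0..-36 step -3
140 [ 74  74  74  72  75  73  72 112 146 145 146 148 145]
138 [ 74  73  72  73  73  73  72 140 144 145 146 147 145]
136 [ 74  74  75  73  75  74  72 139 144 147 147 148 144]
134 [133 129  60  37  70 125
[... 1939 characters left out ...]
 37  38  39  31  36 138 173 171 171 171]
126 [ 46  27  21  30  38  38  31  55 160 173 171 171 171]
124 [ 20  23  25  24  31  35  30  82 167 171 170 171 172]
122 [ 27  27  29  26  30  30  27  77 165 172 170 173 170]
120 [ 31  33  32  32  31  29  30  48 148 171 171 172 171]
118 [ 34  31  34  35  33  33  30  50 161 171 169 170 170]
116 [ 32  34  35  33  33  34  30  56 159 173 170 170 169]
114 [ 32  34  33  35  34  34  33  60 162 172 169 171 170]
112 [ 34  31  33  35  34  34  33  51 157 172 169 171 169]
tcp in cradle [-15.254  159.0514 170.3195] rotvec err [ 0.001  -0.0013 -1.5747] q [-0.0386  0.0569  2.1693  0.562   0.8301  0.0061] 27.55 F [-1.4174  0.9733  0.2989] open 0.001228948964983272 0.0
```

```bash
python3 -c "
from rig import r
print(r.sign_off())"
```

```text
the job is handed in; nothing more can be done
None
```

I turned the pack round and slid it in nose first. The clamp is swung shut across its outer end, and the job is handed in at about 27.6 s. Before hand-in, the camera readings put the clamp arm at essentially 0 rad with the pack's end against it. It did not give under a 23 N push, so I take the pack as fully home. The sign-off returned no verdict.

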